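# Hang the lift-off door on the spice cupboard

### The job

The washed white door of the little spice cupboard is standing in the wooden rack. Take it out, lower it gently so that both its hinge sockets slip over the two upright hinge pins of the cupboard and it sits fully home on both, then swing it shut and let go. Never press hard on the hinge, and leave the other things on the table standing where they are.

Things in the scene. Friction and masses are not known exactly. Their poses are not given: they have to be found in the camera images.
- cupboard: Small open-fronted wooden cupboard, fixed, 130 (x) x 120 (y) x 170 mm high, two spice jars inside. Origin: centre of its underside, on the table; z up; its front faces its own -x, front edges at x = -65 mm. On its right side (-y) it carries two brass hinge pins, one above the other on one upright axis, 8 mm thick, flat-topped, tips 56 and 126 mm above the table.
- hinge_nominal (a point): Nominal tip of the lower hinge pin, (-72.5, -84, 56) mm in the cupboard's frame, with its axes. The hinge is adjustable: both pins together really stand up to 7 mm to either side of this point along the cupboard's y (x and z are true), firmly locked. That setting is not measured: find it by sight or feel. Each pin rises 16 mm from a round shoulder 20 mm wide, tops at 40 and 110 mm.
- door: Loose white door leaf, panel 136 mm wide (its x, -68 to +68), 12 mm thick (y), 160 mm high (z), 0.15 to 0.31 kg. Origin: centre of the panel's underside. Outer face -y. It balances about x = +15, z = 80 mm. Starts upright in the rack. Hung with its x along the cupboard's +x it stands open 90 degrees, toward the robot; it shuts by turning 90 degrees clockwise seen from above (its x then along the cupboard's -y). No spring or catch.
- door_socket (a point): Centre of the lower mouth of the lower of two brass sockets on the door's +x edge: (80, 0, 30) mm in the door's frame. Sockets are upright tubes on one axis, 24 mm outside, 10 mm bore, 22 mm long, open at both ends; the upper one's mouth is 70 mm higher (so bring the door in level, each socket just over its own pin). Fully home, the mouths rest on the pins' shoulders, this point 40 mm above the table.
- door_top (a point): Middle of the door's plain top edge, (0, 0, 160) mm in the door's frame; the edge can be pinched from above across its 12 mm thickness anywhere along its 136 mm; best near the balance point, x = +15.
- door_knob (a point): Small brass knob, 20 mm wide, 21 mm proud of the door's outer face near its free edge, at (-48, -24, 75) mm in the door's frame.
- front_mid (a point): Where the door's origin comes when it is home and shut, for the nominal hinge setting: (-72.5, -4, 10) mm in the cupboard's frame. The shut panel then covers the open front with a gap of about 1 mm.
- rack: Fixed wooden drying rack, 110 (x) x 105 (y) x 44 mm high. Origin: centre of its underside, on the table. Ribs along its x, from z = 12 to 44 mm; the door stands in the middle groove, 15 mm wide, on its floor at z = 12 mm, with its x axis along the rack's.
- jam_jar: Bystander: jam jar with yellow lid, 60 mm wide, 85 mm high; origin at the centre of its underside.
- yoghurt_pot: Bystander: light blue yoghurt pot, 72 mm wide, 72 mm high; origin at the centre of its underside.
- timer: Bystander: red and white round kitchen timer, 64 mm wide, 39 mm high; origin at the centre of its underside.
- fruit_tin: Bystander: squat tin, 75 mm wide, 58 mm high; origin at the centre of its underside.
Mind the look-alikes: they are no part of the job. What is shaped like the rack but green is not meant.

How it is judged (in metres and radians):
On the way, in this order (a step that is already met when the one before it is completed fails the run):
1. the door is lifted out of the rack (z of door in the frame of rack above 0.05 m), for 0.1 s.
2. both sockets are home on the pins, the door upright on the shoulders (x of door_socket in the frame of cupboard between -0.0765 and -0.0685 m and y of door_socket in the frame of cupboard between -0.093 and -0.075 m and z of door_socket in the frame of cupboard between 0.037 and 0.043 m and angle between door's own z axis and vertical below 0.06 rad), for 0.2 s.
At the end, for the whole second after the job is handed in: The door hangs on both pins: lower socket mouth within 3 mm of the lower shoulder's height, on the pin axis (within 4 mm of nominal along the cupboard's x and 9 mm along its y), door upright within 0.06 rad, shut to within 0.07 rad (4 degrees), at rest, and not touched by the robot (all of step 2 and angle between the x axis of door and the y axis of cupboard, either way round below 0.07 rad and y of door in the frame of cupboard above -0.03 m and linear speed of door below 0.02 m/s and contact force between door and the arm below 0.1 N and contact force between door and the fingers below 0.1 N).
It fails at once if the door is pressed on the cupboard or its hinge with more than 30 N (contact force between door and cupboard above 30 N).
It fails at once if the jam jar is moved more than 30 mm or tipped (distance of jam_jar from where it was at the start of the episode above 0.03 m or angle between jam_jar's own z axis and vertical above 0.3 rad).
It fails at once if the yoghurt pot is moved more than 30 mm or tipped (distance of yoghurt_pot from where it was at the start of the episode above 0.03 m or angle between yoghurt_pot's own z axis and vertical above 0.3 rad).
It fails at once if the kitchen timer is moved more than 30 mm or tipped (distance of timer from where it was at the start of the episode above 0.03 m or angle between timer's own z axis and vertical above 0.3 rad).
It fails at once if the tin is moved more than 30 mm or tipped (distance of fruit_tin from where it was at the start of the episode above 0.03 m or angle between fruit_tin's own z axis and vertical above 0.3 rad).
It also fails if it takes over 72 s, if anything falls off the work surface, if the arm or the gripper's body presses on something with over 40 N, if the wrist force passes 120 N, or if a joint passes its speed limit or range.

### The arm

A 7-joint arm with a two-finger parallel gripper is mounted at the origin on a cart in front of the work surface, level with it; the furniture and walls round the work are solid. World frame = base frame: x ahead of the robot, y to its left, z up, the work surface at z = 0. Lengths are in mm, angles in rad, forces in N, time in s.
With the tool pointing down it reaches from about 425 to 825 mm from the base axis. Payload 3.6 kg.
Tool frame: the origin (TCP) lies at the very end of the fingers, on their centre line; the grasp point (between the pads) lies 19 mm behind it; z points along the fingers, y is the direction in which the jaws open and shut (so a half turn about z gives the same grasp; the last joint's range is limited). The gripper opens to 93 mm and grips with 3 to 60 N. Pads are 15 mm wide; open, the fingers measure 128 mm over their backs; the gripper's body (75 mm by 188 mm) begins 65 mm behind the grasp point.
Start: joints at [1.083, 0.615, -0.013, 1.423, 0.008, 1.103, -0.04], TCP at [289.038, -582.167, 218.64] pointing down, gripper open.
Joint ranges: [-3.12, 3.12], [-0.3, 2.06], [-1.34, 1.32], [0.26, 2.42], [-1.36, 4.5], [0.01, 1.98], [-2.84, 2.84]. Speed limits (rad/s): [2.79, 2.79, 3.14, 3.14, 3.14, 3.14, 3.14].

### API

Orientations are given as a 3x3 rotation matrix whose columns are the frame's x, y, z axes.
In Python, from bench import telemetry, imaging, hand_in gives the robot as it stands. The module is installed in compiled form; this text tells all that it offers.
- The arm moves only by the tool send_rows, never from a script. Its argument "moves" is a list of rows, each a list of 3 entries, a list of its own where there are three numbers: the shift along the tool's x, y, z in cm, then the turn about the tool's z in rad, then the closure, from 0 (fully open) to 1 (shut). A call has exactly 10 rows; each row shifts and turns the pose as measured when the row begins, along the tool's axes as they then stand; what a row does not reach is not made up. A row lasts 1/10 s, in which the tool goes at most 50 mm and 8.59 degrees, less where a joint would pass 70% of its speed; a pose out of reach is approached as far as the arm can. A call with a gripper value outside its range is refused whole. The fingers move at their own pace and stop on an object; the grip force is fixed at half the most. Time passes only in rows, so rows that do not move let the fingers close, or fill a call up. It gives the time, the measured TCP pose, the force and the opening at its end, in the units of the state.
- telemetry.state(): the state, without advancing time (a new reading comes with each control period).
- imaging.read_camera(name): name is "scene" or "top"; returns a dict with "image" (420x560x3 uint8, red, green, blue), "K" (3x3 intrinsics, pixels), "xyz" and "rotation" of the camera in the world. Camera axes: x right, y down, z forward; pixel columns grow to the right and rows downward; lengths in mm; the calibration is good to about 2 mm. A picture is of the moment at which its call begins. There is no depth.
- hand_in(): hands the job in, once; it reports no verdict.
Trained networks look in a picture, given as the dict that the camera call returned (one of the last four; its "shot" number tells which), for a name from the list of things; names that differ only in an ending like _2 or _b are one class to them, and where a whole thing is asked for, a point or a joint stands for the part that bears it (a point fixed in the world has none). Each returns a list of dicts, best first, with "conf" (0 to 1); they miss things now and then, are a little off and sometimes report something else, mostly with a low value. They report only what shows in the picture. A call takes as long as a camera call. They do not tell look-alikes from the thing itself.
- imaging.spot_in(picture, target): "bbox" ([left, top, right, bottom] in pixels, round what is visible of it).
- imaging.silhouettes(picture, target): "pixels" (420x560 bool, what is visible of it) and "bbox" ([left, top, right, bottom] in pixels, round what is visible of it).
- imaging.pinpoint(picture, target): "point" ([column, row] in pixels: a listed point, or the origin of a listed thing).
The state is a dict: "clock": time; "joints": joint angles; "dq": joint speeds; "effort": joint torques, N m; "tcp_pos": TCP position; "tcp_rot": TCP orientation; "wrist_force": force on the tool from outside, world axes, zero at the start; "torque": the same for the moment, N m; "opening": finger opening in mm.
Only numpy, scipy, OpenCV 4.12 (cv2) and the standard library are available. Lean on these libraries where they do the work, as an engineer would, in place of code of your own. Each camera call takes 0.05 s, during which the arm holds its last target. There are 200 camera calls.

## Working session

There is one attempt and no reset: what is moved stays moved. The work goes in short steps, Python scripts to look and compute and a tool call to move; the robot and the scene stay as the last step left them, time stands still between calls to the robot, and variables do not carry over. Pictures are saved under pics/ and viewed, about 8 in all and at most 12, crops included, and the job is handed in when it is done.

Besides the shell and the picture viewer there is one more tool, called after ">>>" as name(argument=value, ...), one argument or row to a line, values as JSON. send_rows: Moves the arm, as the interface text tells. Its arguments: {"type":"object","properties":{"moves":{"type":"array","items":{"type":"array"}}},"required":["moves"]}

```bash
mkdir -p pics; cat > h.py <<'E'
import numpy as np, cv2, pickle
from bench import telemetry, imaging, hand_in
def shot(n):
    p=imaging.read_camera(n); return p
def ray(p,uv):
    K=np.array(p["K"]);R=np.array(p["rotation"]);d=R@np.linalg.inv(K)@np.array([uv[0],uv[1],1.]);return np.array(p["xyz"],float),d
def atz(p,uv,z):
    o,d=ray(p,uv);return o+d*(z-o[2])/d[2]
def proj(p,X):
    K=np.array(p["K"]);R=np.array(p["rotation"]);c=R.T@(np.array(X,float)-np.array(p["xyz"]));u=K@c;return u[:2]/u[2]
def tri(obs):
    A=np.zeros((3,3));b=np.zeros(3)
    for p,uv in obs:
        o,d=ray(p,uv);d=d/np.linalg.norm(d);M=np.eye(3)-np.outer(d,d);A+=M;b+=M@o
    return np.linalg.solve(A,b)
def save(p,name,box=None,s=1):
    im=p["image"][:,:,::-1]
    if box: im=im[box[1]:box[3],box[0]:box[2]]
    cv2.imwrite("pics/"+name,cv2.resize(im,None,fx=s,fy=s,interpolation=cv2.INTER_CUBIC))
E
python3 - <<'E'
from h import *
np.set_printoptions(precision=1,suppress=True)
s=shot("scene");t=shot("top")
cv2.imwrite("pics/a.png",np.vstack([s["image"],t["image"]])[:,:,::-1][:, :])
im=np.hstack([cv2.resize(s["image"],(400,300)),cv2.resize(t["image"],(400,300))])
save(s,"s.png");save(t,"t.png")
for p,n in((s,"scene"),(t,"top")):
    print(n,p["xyz"],np.array(p["rotation"]).tolist(),p["K"][0][0])
    for k in "cupboard hinge_nominal door door_socket door_top door_knob front_mid rack jam_jar yoghurt_pot timer fruit_tin".split():
        print(k,[(np.round(d["point"],1).tolist(),round(d["conf"],2)) for d in imaging.pinpoint(p,k)][:4])
print(telemetry.state())
E
```

```text
scene [123.  547.7 641.2] [[-0.8016833926686925, -0.34913219444603355, 0.4851911465809242], [-0.5976976612233034, 0.4788326770061348, -0.6430215962153464], [-0.007825834614164704, -0.8054973483708284, -0.5925477011010644]] 382.47938997007094
cupboard [([246.1, 228.5], 0.85)]
hinge_nominal []
door [([241.0, 337.5], 0.79)]
door_socket [([199.5, 308.6], 0.64)]
door_top [([231.9, 277.4], 0.59)]
door_knob [([268.7, 316.7], 0.64), ([202.4, 306.5], 0.35)]
front_mid [([260.8, 236.1], 0.61)]
rack [([234.5, 338.8], 0.78), ([324.0, 300.2], 0.63)]
jam_jar [([405.8, 210.4], 0.79), ([239.3, 335.2], 0.52)]
yoghurt_pot [([328.9, 178.4], 0.61)]
timer [([369.2, 196.3], 0.63)]
fruit_tin [([161.2, 282.5], 0.93)]
top [ 414.4  -24.1 1101.9] [[-0.013772771278586412, -0.991437040408319, 0.1298572511556478], [-0.9998927934756586, 0.014301624372613819, 0.003140874997267109], [-0.004971149439671257, -0.1298000710581389, -0.9915277248905099]] 400.611488240367
cupboard [([272.7, 155.4], 0.87)]
hinge_nominal [([300.2, 178.3], 0.74)]
door [([177.7, 234.5], 0.62)]
door_socket [([172.5, 204.8], 0.72), ([174.6, 231.3], 0.71)]
door_top [([159.4, 232.4], 0.74)]
door_knob [([395.9, 226.3], 0.65), ([181.4, 250.1], 0.57)]
front_mid [([270.5, 179.2], 0.56)]
rack [([179.5, 233.6], 0.88), ([240.9, 263.7], 0.63)]
jam_jar [([301.5, 180.2], 0.2)]
yoghurt_pot [([395.5, 172.2], 0.96)]
timer [([395.2, 224.6], 0.8), ([160.8, 233.5], 0.62)]
fruit_tin [([184.8, 145.7], 0.94)]
{'clock': 1.3, 'joints': array([ 1.1,  0.6, -0. ,  1.4,  0. ,  1.1, -0. ]), 'dq': array([-0., -0.,  0.,  0., -0., -0.,  0.]), 'effort': array([ -0. , -45.9,   0.2, -16.6,  -0.1,   0. ,   0. ]), 'tcp_pos': array([ 289. , -582.2,  218.6]), 'tcp_rot': array([[ 0.9,  0.4,  0. ],
       [ 0.4, -0.9,  0. ],
       [ 0. , -0. , -1. ]]), 'wrist_force': array([0.8, 0.7, 0. ]), 'torque': array([-0.,  0.,  0.]), 'opening': 93.10464883218627}
```

View pics/s.png

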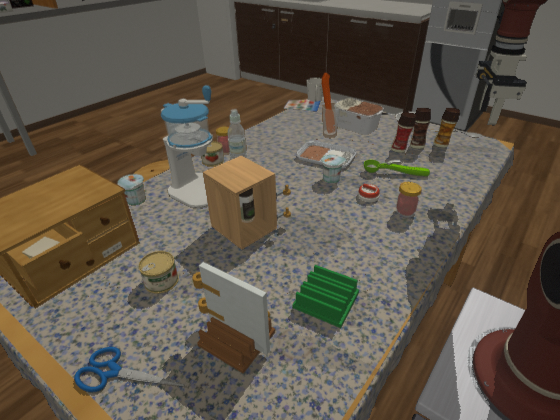

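View pics/t.png

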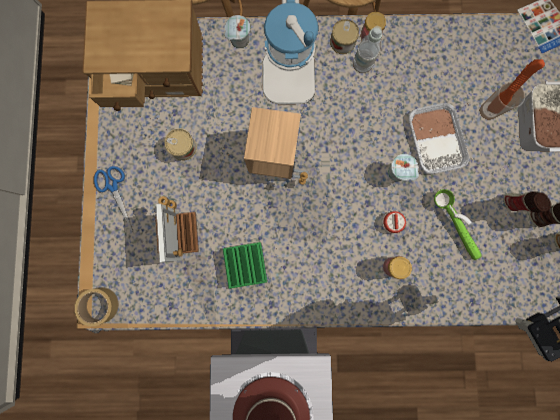

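The white door stands in the brown rack (top ~(178,234)) with sockets toward the cupboard. The green rack at (243,265) is the look-alike. The cupboard is at (272,142) with its brass pins at about (290-303,180). I'll fit box models to the silhouettes and take an enlarged crop.

```bash
cat > m.py <<'E'
from h import *
from scipy.optimize import minimize
def box(x0,x1,y0,y1,z0,z1): return np.array([[x,y,z] for x in(x0,x1) for y in(y0,y1) for z in(z0,z1)],float)
def cyl(x,y,z0,z1,r): 
    a=np.linspace(0,2*np.pi,16); return np.array([[x+r*np.cos(b),y+r*np.sin(b),z] for b in a for z in(z0,z1)])
DOOR=[box(-68,68,-6,6,0,160),cyl(80,0,30,52,12),cyl(80,0,100,122,12),box(-58,-38,-27,-6,65,85)]
CUP=[box(-65,65,-60,60,0,170)]
RACK=[box(-55,55,-52.5,52.5,0,44)]
def T(P,q,z): 
    c,s=np.cos(q[2]),np.sin(q[2]); return P@np.array([[c,s,0],[-s,c,0],[0,0,1]])+np.array([q[0],q[1],z])
def mask(p,parts,q,z):
    m=np.zeros((420*4,560*4),np.uint8)
    for P in parts:
        uv=np.array([proj(p,X) for X in T(P,q,z)])
        cv2.fillConvexPoly(m,cv2.convexHull(np.round((uv+.5)*4).astype(np.int32)),1)
    return cv2.resize(m.astype(np.float32),(560,420),interpolation=cv2.INTER_AREA)
def fit(obs,parts,q0,z):
    def f(v):
        q=[v[0],v[1],v[2]/100]; c=0
        for p,S in obs:
            m=mask(p,parts,q,z); c+=1-np.minimum(m,S).sum()/np.maximum(m,S).sum()
        return c
    b=None
    v=[q0[0],q0[1],q0[2]*100]
    for st in (15,4):
        r=minimize(f,v,method="Nelder-Mead",options=dict(initial_simplex=np.array([v,np.add(v,[st,0,0]),np.add(v,[0,st,0]),np.add(v,[0,0,st])]),maxiter=90,xatol=.05)); v=r.x
    return v[0],v[1],v[2]/100,r.fun
E
python3 - <<'E'
from m import *
np.set_printoptions(precision=2,suppress=True)
s=shot("scene");t=shot("top")
pickle.dump((s,t),open("p0.pkl","wb"))
for k,parts,zt,px,z in(("cupboard",CUP,170,(272,140),0),("door",DOOR,172,(160,232),12)):
    o=[]
    for p in(s,t):
        r=imaging.silhouettes(p,k)
        print(k,[(round(d["conf"],2),d["bbox"]) for d in r])
        if r:o.append((p,r[0]["pixels"].astype(np.float32)))
    g=atz(t,px,zt)
    for oo in(o,o[:1],o[1:]):
        print(k,fit(oo,parts,(g[0],g[1],0),z))
save(s,"cs.png",(190,150,310,380),2.6)
a=cv2.resize(s["image"][150:370,180:310],None,fx=2.7,fy=2.7,interpolation=cv2.INTER_CUBIC);b=cv2.resize(t["image"][90:310,145:320],None,fx=2.5,fy=2.5,interpolation=cv2.INTER_CUBIC)
H=594;b=np.pad(b,((0,H-b.shape[0]),(0,0),(0,0)));cv2.imwrite("pics/c.png",np.hstack([a[:H],b])[:,:,::-1])
E
```

```text
cupboard [(0.67, [204.2, 155.3, 290.9, 246.6]), (0.55, [196.1, 319.1, 275.6, 372.5])]
cupboard [(0.77, [244.2, 108.6, 308.9, 184.0])]
cupboard (np.float64(700.0015927213591), np.float64(-13.350949845545408), np.float64(-0.15676734831701114), np.float64(0.11283260583877563))
cupboard (np.float64(698.6544876815806), np.float64(-12.68258961640743), np.float64(-0.16054075311679938), np.float64(0.04785639047622681))
cupboard (np.float64(700.2580397584605), np.float64(-13.54171677049706), np.float64(-0.16388674603357994), np.float64(0.06384450197219849))
door [(0.58, [191.7, 263.8, 270.2, 353.1])]
door [(0.85, [157.5, 195.9, 184.5, 261.9])]
door (np.float64(472.1114187156628), np.float64(251.0115100350998), np.float64(0.07743807983795889), np.float64(0.2199563980102539))
door (np.float64(470.68980970179746), np.float64(251.45627183918228), np.float64(0.06307364006156067), np.float64(0.12334048748016357))
door (np.float64(472.56950317606385), np.float64(250.86277150042835), np.float64(0.09708579343513268), np.float64(0.08743464946746826))
```

View pics/c.png

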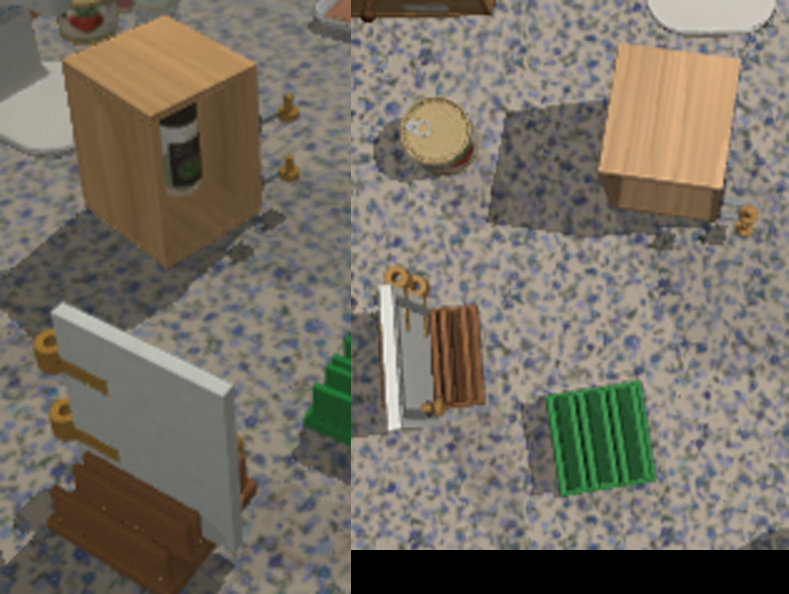

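```bash
cat > pin.py <<'E'
from m import *
np.set_printoptions(precision=2,suppress=True)
s,t=pickle.load(open("p0.pkl","rb"))
C=(699.5,-13.2,-0.16)
ex=np.array([np.cos(C[2]),np.sin(C[2])]);ey=np.array([-ex[1],ex[0]])
n=np.array(C[:2])-72.5*ex-84*ey
print("nominal",n)
def brass(p):
    im=p["image"].astype(np.float32); return np.clip((im[:,:,0]-im[:,:,2])-25,0,60)/60
def cost(p,xy,th,sh=(0,0)):
    parts=[cyl(0,0,z,z+16,4) for z in(40,110)]+[cyl(0,0,z-th,z,10) for z in(40,110)]
    m=mask(p,parts,(xy[0],xy[1],0),0)
    u=proj(p,[n[0],n[1],80]).astype(int); w=(slice(u[1]-24,u[1]+24),slice(u[0]-16,u[0]+20))
    b=brass(p)[w].copy();mm=m[w]
    # mask wood: only columns beyond the cupboard
    cm=mask(p,CUP,C,0)[w]>0.02; k=~cv2.dilate(cm.astype(np.uint8),np.ones((3,3))).astype(bool)
    a=mm[k];c=b[k]; return -np.corrcoef(a,c)[0,1]
if __name__=="__main__":
    for th in(4,6,8,10):
        for nm,ps in(("s",[s]),("t",[t]),("both",[s,t])):
            best=min((sum(cost(p,n+d*ey+e*ex,th) for p in ps)/len(ps),d,e) for d in np.arange(-9,9.1,1) for e in (-4,-2,0,2,4))
            b0=min((sum(cost(p,n+d*ey,th) for p in ps)/len(ps),d) for d in np.arange(-9,9.1,.5))
            print(th,nm,np.array(best),np.array(b0))
    # aligned overlay of model on crops, quarter pixel
E
python3 pin.py
```

```text
nominal [614.54 -84.58]
4 s [-0.91 -4.   -2.  ] [-0.9 -5. ]
4 t [-0.95 -6.    0.  ] [-0.95 -6.  ]
4 both [-0.92 -6.    0.  ] [-0.92 -6.  ]
6 s [-0.9 -6.   0. ] [-0.9 -6. ]
6 t [-0.94 -6.    0.  ] [-0.94 -6.  ]
6 both [-0.92 -6.    0.  ] [-0.92 -6.  ]
8 s [-0.88 -6.    0.  ] [-0.88 -6.  ]
8 t [-0.93 -6.    0.  ] [-0.93 -6.  ]
8 both [-0.9 -6.   0. ] [-0.9 -6. ]
10 s [-0.84 -8.    2.  ] [-0.84 -6.  ]
10 t [-0.93 -6.    0.  ] [-0.93 -5.5 ]
10 both [-0.88 -6.    0.  ] [-0.88 -6.  ]
```

```bash
cat >> h.py <<'E'
def need(tgt,yaw=None):
    st=telemetry.state();R=np.array(st["tcp_rot"]);p=np.array(st["tcp_pos"])
    h=np.arctan2(R[1,0],R[0,0]); print("t",st["clock"],"tcp",p.round(2),"yaw",round(h,4),"tilt",R[:2,2].round(4),"F",np.round(st["wrist_force"],1),"open",round(st["opening"],1))
    if yaw is not None:
        c,s=np.cos(yaw),np.sin(yaw);R=np.array([[c,s,0],[s,-c,0],[0,0,-1]]).T if 0 else np.array([[c,s,0],[s,-c,0],[0,0,-1.]])
        print("turn",round(h-yaw,4))
    print("shift cm",(R.T@(np.array(tgt)-p)/10).round(3))
E
python3 - <<'E'
from m import *
need((487,252.3,260),.085)
s,t=pickle.load(open("p0.pkl","rb"))
# rack pose from top picture
s=shot("scene");t=shot("top")
for p in(s,t):
  for r in imaging.silhouettes(p,"rack")[:2]:
    print(r["conf"],r["bbox"])
    S=r["pixels"].astype(np.float32)
    if p is t: print(fit([(p,S)],RACK+DOOR,(472,251,.08),0))
# door top edge: bright white strip in the top view
im=t["image"].astype(int);m=(im.min(2)>170);m[:,:150]=0;m[:195]=0;m[265:]=0;m[:,172:]=0
r,c=np.nonzero(m);P=np.array([atz(t,(a,b),172)[:2] for a,b in zip(c,r)])
cc,sz,an=cv2.minAreaRect(P.astype(np.float32));print(len(P),P.mean(0),cc,sz,an)
w,V=np.linalg.eigh(np.cov(P.T));v=V[:,1]*np.sign(V[0,1]);print("yaw",np.arctan2(v[1],v[0]),"std",np.sqrt(w))
print(mask(t,DOOR,(472,251,.085),12).sum())
E
```

```text
t 1.6 tcp [ 289.02 -582.19  218.64] yaw 0.4608 tilt [-0.      0.0001] F [0.  0.2 0.2] open 93.1
turn 0.3758
shift cm [ 26.811 -81.467  -4.136]
0.77 [292.2, 265.8, 362.6, 326.3]
0.67 [199.3, 316.8, 275.1, 374.3]
0.94 [222.5, 242.2, 266.2, 288.1]
(np.float64(472.0), np.float64(251.0), np.float64(0.08), np.float64(1.0))
0.72 [174.8, 212.7, 199.0, 255.3]
(np.float64(489.36092874070204), np.float64(200.7520176033926), np.float64(0.35120752266751337), np.float64(0.6223430633544922))
270 [471.29658553 249.60656535] (471.44464111328125, 249.53639221191406) (133.46531677246094, 11.044666290283203) 5.1393961906433105
yaw 0.08762845684859807 std [ 3.13629919 38.8366428 ]
1388.6875
```

>>> send_rows(
  moves=[
    [[0, 0, -1.4], 0.125, 0],
    [[0, 0, -1.4], 0.125, 0],
    [[0, 0, -1.4], 0.126, 0],
    [[3, -3.5, 0], 0, 0],
    [[3, -3.5, 0], 0, 0],
    [[3, -3.5, 0], 0, 0],
    [[3, -3.5, 0], 0, 0],
    [[3, -3.5, 0], 0, 0],
    [[3, -3.5, 0], 0, 0],
    [[3, -3.5, 0], 0, 0],
  ],
)

```text
clock: 2.8
tcp_pos: [482.5, -324.8, 261.0]
tcp_rot: [[0.999, 0.049, -0.002], [0.049, -0.999, -0.007], [-0.003, 0.007, -1.0]]
wrist_force: [1.6, -1.5, -0.5]
opening: 93.1
```

>>> send_rows(
  moves=[
    [[0.5, -4.5, 0], 0, 0],
    [[0.5, -4.5, 0], 0, 0],
    [[0.5, -4.5, 0], 0, 0],
    [[0.5, -4.5, 0], 0, 0],
    [[0.5, -4.5, 0], 0, 0],
    [[0.5, -4.5, 0], 0, 0],
    [[0.5, -4.5, 0], 0, 0],
    [[0.5, -4.5, 0], 0, 0],
    [[0.5, -4.5, 0], 0, 0],
    [[0.5, -4.5, 0], 0, 0],
  ],
)

```text
clock: 3.8
tcp_pos: [513.6, 146.5, 260.0]
tcp_rot: [[0.999, 0.052, 0.008], [0.052, -0.999, -0.007], [0.008, 0.007, -1.0]]
wrist_force: [0.4, 0.0, -0.6]
opening: 93.1
```

```bash
python3 -c "
from h import *
need((486.5,251.5,240),.0876)"
```

```text
t 3.8 tcp [513.56 146.51 259.96] yaw 0.0517 tilt [ 0.008  -0.0068] F [ 0.4  0.  -0.6] open 93.1
turn -0.0359
shift cm [ -1.777 -10.696   1.996]
```

>>> send_rows(
  moves=[
    [[-0.4, -2.5, 0.4], -0.036, 0],
    [[-0.4, -2.5, 0.4], 0, 0],
    [[-0.4, -2.5, 0.4], 0, 0],
    [[-0.4, -2.2, 0.4], 0, 0],
    [[0, -0.8, 0.4], 0, 0],
    [[0, 0, 0], 0, 0],
    [[0, 0, 0], 0, 0],
    [[0, 0, 0], 0, 0],
    [[0, 0, 0], 0, 0],
    [[0, 0, 0], 0, 0],
  ],
)

```text
clock: 4.8
tcp_pos: [488.7, 259.1, 239.8]
tcp_rot: [[0.995, 0.097, 0.012], [0.097, -0.995, -0.003], [0.011, 0.004, -1.0]]
wrist_force: [-0.2, -0.7, 0.2]
opening: 93.1
```

```bash
python3 -c "
from h import *
need((486.5,251.5,140),.0876)"
```

```text
t 4.8 tcp [488.72 259.05 239.81] yaw 0.0973 tilt [ 0.0118 -0.0033] F [-0.2 -0.7  0.2] open 93.1
turn 0.0097
shift cm [-0.287  0.733  9.981]
```

>>> send_rows(
  moves=[
    [[-0.1, 0.25, 1.5], 0.01, 0],
    [[-0.1, 0.25, 1.5], 0, 0],
    [[0, 0.2, 1.5], 0, 0],
    [[0, 0, 1.5], 0, 0],
    [[0, 0, 1.5], 0, 0],
    [[0, 0, 1.5], 0, 0],
    [[0, 0, 0.8], 0, 0],
    [[0, 0, 0], 0, 0],
    [[0, 0, 0], 0, 0],
    [[0, 0, 0], 0, 0],
  ],
)

```text
clock: 5.8
tcp_pos: [494.1, 246.4, 142.1]
tcp_rot: [[0.997, 0.076, 0.021], [0.076, -0.997, -0.002], [0.02, 0.004, -1.0]]
wrist_force: [0.4, 0.4, -0.1]
opening: 93.3
```

```bash
python3 -c "
from h import *
need((486.5,251.5,140),.0876)
s=shot('scene');t=shot('top')
a=cv2.resize(s['image'][180:380,150:330],None,fx=2.2,fy=2.2);b=cv2.resize(t['image'][150:300,100:270],None,fx=2.2,fy=2.2)
b=np.pad(b,((0,a.shape[0]-b.shape[0]),(0,0),(0,0)));cv2.imwrite('pics/g.png',np.hstack([a,b])[:,:,::-1])"
```

```text
t 5.8 tcp [494.14 246.39 142.09] yaw 0.0762 tilt [ 0.0205 -0.002 ] F [ 0.4  0.4 -0.1] open 93.3
turn -0.0114
shift cm [-0.717 -0.576  0.209]
```

View pics/g.png

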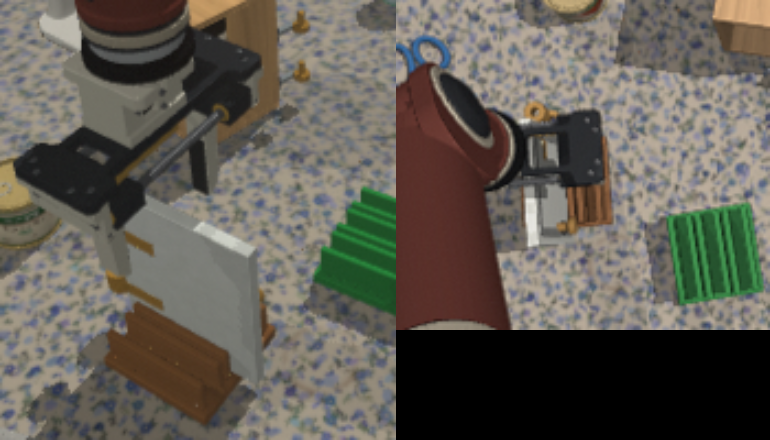

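Fingers straddle the door's top edge (door top in the left crop (145,200)-(255,255)). I'll fine-align, then close.

>>> send_rows(
  moves=[
    [[-0.3, -0.25, 0.1], -0.011, 0],
    [[-0.3, -0.25, 0.1], 0, 0],
    [[0, 0, 0], 0, 0],
    [[0, 0, 0], 0, 0.6],
    [[0, 0, 0], 0, 0.8],
    [[0, 0, 0], 0, 1],
    [[0, 0, 0], 0, 1],
    [[0, 0, 0], 0, 1],
    [[0, 0, 0], 0, 1],
    [[0, 0, 0], 0, 1],
  ],
)

```text
clock: 6.9
tcp_pos: [487.8, 252.0, 141.1]
tcp_rot: [[0.996, 0.089, 0.023], [0.089, -0.996, -0.0], [0.023, 0.003, -1.0]]
wrist_force: [0.4, -0.6, -0.5]
opening: 41.8
```

```bash
python3 -c "
from h import *
need((486.5,251.5,140),.0876)"
```

```text
t 6.9 tcp [487.77 252.04 141.13] yaw 0.0889 tilt [ 0.023  -0.0005] F [ 0.4 -0.6 -0.5] open 41.8
turn 0.0013
shift cm [-0.131  0.042  0.113]
```

Well aligned. Finish the closing.

>>> send_rows(
  moves=[
    [[0, 0, 0], 0, 1],
    [[0, 0, 0], 0, 1],
    [[0, 0, 0], 0, 1],
    [[0, 0, 0], 0, 1],
    [[0, 0, 0], 0, 1],
    [[0, 0, 0], 0, 1],
    [[0, 0, 0], 0, 1],
    [[0, 0, 0], 0, 1],
    [[0, 0, 0], 0, 1],
    [[0, 0, 0], 0, 1],
  ],
)

```text
clock: 7.9
tcp_pos: [487.8, 252.0, 141.1]
tcp_rot: [[0.996, 0.089, 0.023], [0.089, -0.996, -0.0], [0.023, 0.002, -1.0]]
wrist_force: [0.1, 0.3, -1.0]
opening: 11.8
```

```bash
python3 -c "
from h import *
need((487,251.5,240),.0876)"
```

```text
t 7.9 tcp [487.77 252.02 141.08] yaw 0.0888 tilt [ 0.0229 -0.0004] F [ 0.1  0.3 -1. ] open 11.8
turn 0.0012
shift cm [-0.082  0.045 -9.892]
```

>>> send_rows(
  moves=[
    [[0, 0, -0.5], 0, 1],
    [[0, 0, -0.8], 0, 1],
    [[0, 0, -0.8], 0, 1],
    [[0, 0, -0.8], 0, 1],
    [[0, 0, -0.8], 0, 1],
    [[0, 0, -0.8], 0, 1],
    [[0, 0, -0.8], 0, 1],
    [[0, 0, -0.6], 0, 1],
    [[0, 0, 0], 0, 1],
    [[0, 0, 0], 0, 1],
  ],
)

```text
clock: 8.9
tcp_pos: [485.8, 251.8, 205.8]
tcp_rot: [[0.996, 0.089, 0.023], [0.089, -0.996, -0.001], [0.023, 0.003, -1.0]]
wrist_force: [0.3, -0.1, -2.5]
opening: 11.6
```

```bash
python3 -c "
from h import *
st=telemetry.state();print(np.round(st['tcp_rot'],4)[2],np.round(st['torque'],2))
need((485,100,205),-0.16)"
```

```text
[ 0.0226  0.0026 -0.9997] [ 0.02  0.01 -0.02]
t 8.9 tcp [485.82 251.77 205.76] yaw 0.0888 tilt [ 0.0227 -0.0006] F [ 0.3 -0.1 -2.5] open 11.6
turn 0.2488
shift cm [ 2.337 14.996  0.076]
```

>>> send_rows(
  moves=[
    [[0, 0.8, 0], 0.025, 1],
    [[0, 1.6, 0], 0.025, 1],
    [[0, 1.8, 0], 0.025, 1],
    [[0, 1.8, 0], 0.025, 1],
    [[0, 1.8, 0], 0.025, 1],
    [[0, 1.8, 0], 0.025, 1],
    [[0, 1.8, 0], 0.025, 1],
    [[0, 1.8, 0], 0.025, 1],
    [[0, 1.8, 0], 0.025, 1],
    [[0, 1.8, 0], 0.024, 1],
  ],
)

```text
clock: 9.9
tcp_pos: [476.6, 65.4, 204.5]
tcp_rot: [[0.982, -0.188, 0.019], [-0.188, -0.982, -0.005], [0.02, 0.001, -1.0]]
wrist_force: [-0.3, -0.5, -1.5]
opening: 11.6
```

```bash
python3 -c "
from h import *
st=telemetry.state();print(np.round(st['tcp_rot'],4)[2],np.round(st['torque'],2))
need((505,-73,205),-0.16)"
```

```text
[ 0.02    0.0011 -0.9998] [0.02 0.07 0.  ]
t 9.9 tcp [476.57  65.44 204.55] yaw -0.1891 tilt [ 0.0194 -0.0049] F [-0.3 -0.5 -1.5] open 11.6
turn -0.0291
shift cm [ 5.012 13.214 -0.045]
```

>>> send_rows(
  moves=[
    [[0.6, 1.3, 0], -0.015, 1],
    [[0.6, 1.6, 0], -0.01, 1],
    [[0.6, 1.6, 0], 0, 1],
    [[0.6, 1.6, 0], 0, 1],
    [[0.6, 1.6, 0], 0, 1],
    [[0.6, 1.6, 0], 0, 1],
    [[0.5, 1.6, 0], 0, 1],
    [[0.3, 0.8, 0], 0, 1],
    [[0, 0, 0], 0, 1],
    [[0, 0, 0], 0, 1],
  ],
)

```text
clock: 10.9
tcp_pos: [492.3, -80.9, 206.6]
tcp_rot: [[0.981, -0.194, 0.017], [-0.194, -0.981, -0.01], [0.019, 0.006, -1.0]]
wrist_force: [0.4, 0.7, -1.4]
opening: 11.9
```

```bash
python3 -c "
from h import *
st=telemetry.state();print(np.round(st['tcp_rot'],4)[2],np.round(st['torque'],2))
need((505,-73,161),-0.16)"
```

```text
[ 0.0185  0.0063 -0.9998] [0.06 0.05 0.  ]
t 10.9 tcp [492.3  -80.86 206.6 ] yaw -0.1956 tilt [ 0.017  -0.0098] F [ 0.4  0.7 -1.4] open 11.9
turn -0.0356
shift cm [ 1.129 -0.978  4.56 ]
```

>>> send_rows(
  moves=[
    [[0.2, -0.25, 0.5], -0.018, 1],
    [[0.2, -0.25, 0.6], -0.018, 1],
    [[0.2, -0.25, 0.6], 0, 1],
    [[0.2, -0.2, 0.6], 0, 1],
    [[0.2, 0, 0.6], 0, 1],
    [[0.2, 0, 0.6], 0, 1],
    [[0, 0, 0.6], 0, 1],
    [[0, 0, 0.2], 0, 1],
    [[0, 0, 0], 0, 1],
    [[0, 0, 0], 0, 1],
  ],
)

```text
clock: 11.9
tcp_pos: [507.2, -68.9, 158.7]
tcp_rot: [[0.989, -0.149, 0.014], [-0.149, -0.989, -0.007], [0.015, 0.005, -1.0]]
wrist_force: [0.8, -0.3, -1.9]
opening: 11.8
```

```bash
python3 - <<'E'
from pin import *
st=telemetry.state();print(np.round(st['tcp_rot'],4)[2],np.round(st['torque'],2))
need((505,-73,161),-0.16)
s=shot("scene");t=shot("top");pickle.dump((s,t),open("p1.pkl","wb"))
for p in(s,t):
    for k in("door_socket","door_top","door_knob"):
        r=imaging.pinpoint(p,k); print(k,[(np.round(d["point"],1).tolist(),round(d["conf"],2)) for d in r][:2])
a=cv2.resize(s['image'][130:330,160:330],None,fx=2.3,fy=2.3,interpolation=cv2.INTER_CUBIC);b=cv2.resize(t['image'][100:300,210:380],None,fx=2.3,fy=2.3,interpolation=cv2.INTER_CUBIC)
cv2.imwrite('pics/h.png',np.hstack([a,b])[:,:,::-1])
E
```

```text
nominal [614.54 -84.58]
[ 0.02  0.01 -1.  ] [0.06 0.04 0.06]
t 11.9 tcp [507.21 -68.94 158.69] yaw -0.1499 tilt [ 0.01 -0.01] F [ 0.8 -0.3 -1.9] open 11.8
turn 0.0101
shift cm [-0.15  0.44 -0.23]
door_socket [([293.3, 211.5], 0.92)]
door_top [([321.0, 238.1], 0.69), ([323.2, 183.5], 0.56)]
door_knob [([346.5, 220.1], 0.59), ([238.3, 336.6], 0.46)]
door_socket []
door_top []
door_knob [([300.3, 180.0], 0.73)]
```

View pics/h.png

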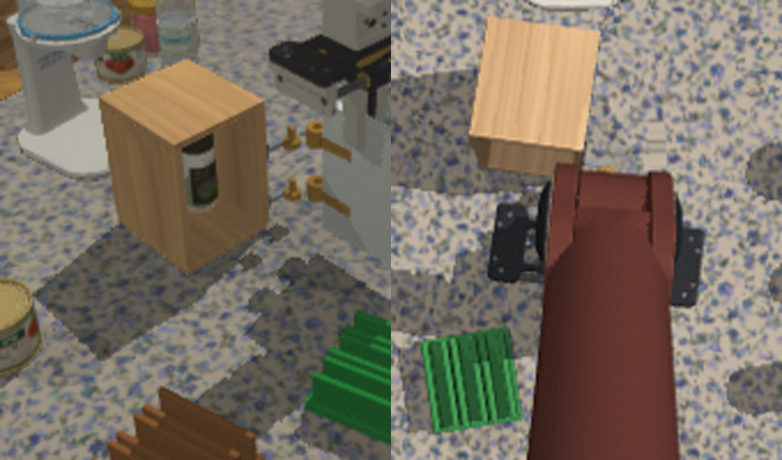

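```bash
cat > sock.py <<'E'
from pin import *
def SOCK(w,L):
    P=[]
    for z in(30,100): P+=[cyl(80,0,z,z+22,12),box(80-L,80,5,8,z+11-w/2,z+11+w/2)]
    return P
def sfit(p,so,yaw,z,w=10,L=50,rng=6):
    ex=np.array([np.cos(yaw),np.sin(yaw)])
    u=proj(p,[so[0],so[1],z+75]).astype(int); W=(slice(u[1]-28,u[1]+30),slice(u[0]-7,u[0]+10))
    b=brass(p)[W]
    k=~cv2.dilate((mask(p,CUP,C,0)[W]>.02).astype(np.uint8),np.ones((3,3))).astype(bool)
    res=[]
    for dx in np.arange(-rng,rng+.1,1):
        for dy in np.arange(-rng,rng+.1,1):
            o=np.array(so)+[dx,dy]-80*ex
            m=mask(p,SOCK(w,L),(o[0],o[1],yaw),z)[W]
            res.append((np.corrcoef(m[k],b[k])[0,1],dx,dy))
    return sorted(res,reverse=True)[:4]
E
python3 - <<'E'
from sock import *
s,t=pickle.load(open("p1.pkl","rb"))
yaw=-.1499;so=(570.3,-78.4);z=29.6
for w in(8,12): 
    for r in sfit(s,so,yaw,z,w): print(w,np.array(r))
print(proj(s,[so[0],so[1],z+30]))
# overlay
im=s["image"].copy()
ex=np.array([np.cos(yaw),np.sin(yaw)]);o=np.array(so)-80*ex
m=mask(s,SOCK(10,50),(o[0],o[1],yaw),z)
pp=n-6*ey
m2=mask(s,[cyl(0,0,z,z+16,4) for z in(40,110)]+[cyl(0,0,z-6,z,10) for z in(40,110)],(pp[0],pp[1],0),0)
big=cv2.resize(im[165:235,270:320],None,fx=8,fy=8,interpolation=cv2.INTER_NEAREST)
v=big.copy()
for mm,c in((m,(255,0,0)),(m2,(0,0,255))):
    B=(cv2.resize(mm[165:235,270:320],None,fx=8,fy=8,interpolation=cv2.INTER_LINEAR)>.5).astype(np.uint8)
    cs,_=cv2.findContours(B,cv2.RETR_LIST,cv2.CHAIN_APPROX_NONE);cv2.drawContours(v,cs,-1,c,1)
cv2.imwrite("pics/o.png",np.hstack([big,v])[:,:,::-1])
E
```

```text
nominal [614.54 -84.58]
8 [0.79 0.   2.  ]
8 [ 0.79 -1.    2.  ]
8 [ 0.79 -2.    2.  ]
8 [0.79 1.   1.  ]
12 [0.78 0.   2.  ]
12 [ 0.78 -1.    2.  ]
12 [0.78 0.   1.  ]
12 [ 0.78 -1.    3.  ]
[297.39 214.28]
```

View pics/o.png

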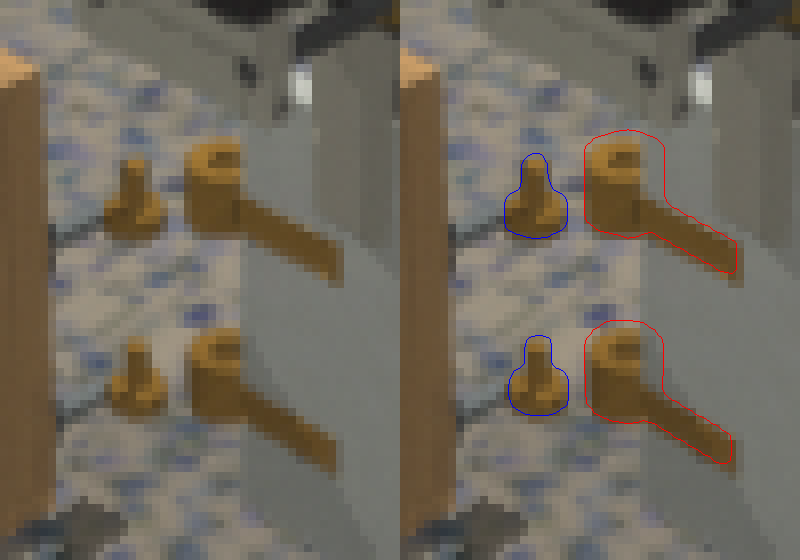

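```bash
cat >> sock.py <<'E'
PIN=[cyl(0,0,z,z+16,4) for z in(40,110)]+[cyl(0,0,z-6,z,10) for z in(40,110)]
def half(q):
    q=np.asarray(q); return q
def brassmask(p,yaw,so,z,tilt=0,panel=True):
    ex_=np.array([np.cos(yaw),np.sin(yaw)]);o=np.array(so)-80*ex_
    m=mask(p,SOCK(10,54)[0::2],(o[0],o[1],yaw),z)
    if panel: m=m*(1-mask(p,[box(-68,68,-6,6,0,160)],(o[0],o[1],yaw),z))
    return np.maximum(m,mask(p,SOCK(10,54)[1::2],(o[0],o[1],yaw),z))
def refine(p,f,x0,W):
    b=brass(p)[W];k=~cv2.dilate((mask(p,CUP,C,0)[W]>.02).astype(np.uint8),np.ones((3,3))).astype(bool)
    g=lambda v:-np.corrcoef(f(v)[W][k],b[k])[0,1]
    r=minimize(g,x0,method="Nelder-Mead",options=dict(initial_simplex=np.array([x0,np.add(x0,[4,0]),np.add(x0,[0,4])]),xatol=.05)); return r.x,r.fun
def win(p,c,a,b,l,r):
    u=np.round(proj(p,c)).astype(int); return (slice(u[1]-a,u[1]+b),slice(u[0]-l,u[0]+r))
E
cat > rel.py <<'E'
import sys
from sock import *
def rel(s,g=16.2,dz=129.1,showp=True):
    st=telemetry.state();R=np.array(st["tcp_rot"]);tp=np.array(st["tcp_pos"])
    yaw=np.arctan2(R[1,0],R[0,0]);z=tp[2]-dz
    so=tp[:2]+(80-g)*np.array([np.cos(yaw),np.sin(yaw)])
    x,f=refine(s,lambda v:brassmask(s,yaw,v,z),so,win(s,[so[0],so[1],z+75],30,32,7,14))
    print("socket pred",so,"image",x,f,"door z",z,"yaw",yaw,"row3",R[2].round(4))
    return so,x
if __name__=="__main__":
    s,t=pickle.load(open("p0.pkl","rb"));s1,_=pickle.load(open("p1.pkl","rb"))
    for p in(s,s1):
        q=n-6*ey
        print("pin",refine(p,lambda v:mask(p,PIN,(v[0],v[1],0),0),q,win(p,[q[0],q[1],80],26,26,7,5)))
    print("pin top",refine(t,lambda v:mask(t,PIN,(v[0],v[1],0),0),q,win(t,[q[0],q[1],80],10,14,10,14)))
    rel(s1)
E
python3 rel.py
```

```text
nominal [614.54 -84.58]
pin (array([613.31, -90.32]), np.float64(-0.8919258061277786))
pin (array([613.06, -89.68]), np.float64(-0.9116438271372319))
pin top (array([614.17, -90.88]), np.float64(-0.9419056700468961))
socket pred [570.37 -78.29] image [568.64 -76.52] -0.9068344401087438 door z 29.727143945817375 yaw -0.14960340524119897 row3 [ 0.02  0.01 -1.  ]
```

>>> send_rows(
  moves=[
    [[0.4, 0.1, -0.1], 0.01, 1],
    [[0.5, 0.1, -0.1], 0, 1],
    [[0.5, 0.1, 0], 0, 1],
    [[0.5, 0.1, 0], 0, 1],
    [[0.5, 0.1, 0], 0, 1],
    [[0.5, 0, 0], 0, 1],
    [[0.5, 0, 0], 0, 1],
    [[0.4, 0, 0], 0, 1],
    [[0, 0, 0], 0, 1],
    [[0, 0, 0], 0, 1],
  ],
)

```text
clock: 13.3
tcp_pos: [548.1, -80.9, 161.5]
tcp_rot: [[0.987, -0.16, 0.015], [-0.16, -0.987, -0.007], [0.016, 0.005, -1.0]]
wrist_force: [-0.2, -0.3, -2.5]
opening: 11.8
```

```bash
cat > look.py <<'E'
from rel import *
s=shot("scene");pickle.dump(s,open("p2.pkl","wb"))
need((551.5,-82,161),-.16)
so,x=rel(s)
print("torque",np.array(telemetry.state()["torque"]))
E
python3 look.py
```

```text
nominal [614.54 -84.58]
t 13.35 tcp [548.09 -80.96 161.56] yaw -0.1607 tilt [ 0.02 -0.01] F [-0.6  0.8 -1.5] open 11.9
turn -0.0007
shift cm [0.35 0.05 0.06]
socket pred [611.07 -91.17] image [608.34 -89.3 ] -0.7413497048832495 door z 32.46342100008371 yaw -0.1606737502720967 row3 [ 0.02  0.   -1.  ]
torque [ 0.04  0.01 -0.01]
```

>>> send_rows(
  moves=[
    [[0.2, 0.0, 0], 0, 1],
    [[0.15, 0.0, 0], 0, 1],
    [[0, 0, 0], 0, 1],
    [[0, 0, 0], 0, 1],
    [[0, 0, 0], 0, 1],
    [[0, 0, 0], 0, 1],
    [[0, 0, 0], 0, 1],
    [[0, 0, 0], 0, 1],
    [[0, 0, 0], 0, 1],
    [[0, 0, 0], 0, 1],
  ],
)

```text
clock: 14.35
tcp_pos: [551.0, -81.3, 161.7]
tcp_rot: [[0.987, -0.16, 0.015], [-0.16, -0.987, -0.007], [0.016, 0.005, -1.0]]
wrist_force: [0.1, 0.5, -1.9]
opening: 11.7
```

```bash
cat > look2.py <<'E'
from rel import *
s=shot("scene");pickle.dump(s,open("p2.pkl","wb"))
need((551.7,-81.7,161),-.16)
st=telemetry.state();R=np.array(st["tcp_rot"]);tp=np.array(st["tcp_pos"])
yaw=np.arctan2(R[1,0],R[0,0]);z=tp[2]-129.1
so=tp[:2]+63.8*np.array([np.cos(yaw),np.sin(yaw)])
pin=(613.2,-90.0)
pm=mask(s,PIN,(pin[0],pin[1],0),0)
x,f=refine(s,lambda v:np.maximum(brassmask(s,yaw,v,z),pm),so-[1.7,-1.7],win(s,[so[0],so[1],z+75],32,44,9,14))
print("pred",so,"img",x,f,"img-pin",x-pin,"z",z,"row3",R[2].round(3),"F",np.array(st["wrist_force"]),"tq",np.array(st["torque"]))
m=np.maximum(brassmask(s,yaw,x,z),pm)
u=np.round(proj(s,[613,-90,90])).astype(int);a,b,c,d=u[1]-38,u[1]+32,u[0]-22,u[0]+28
big=cv2.resize(s["image"][a:b,c:d],None,fx=8,fy=8,interpolation=cv2.INTER_NEAREST);v=big.copy()
B=(cv2.resize(m[a:b,c:d],None,fx=8,fy=8)>.5).astype(np.uint8);cs,_=cv2.findContours(B,cv2.RETR_LIST,cv2.CHAIN_APPROX_NONE);cv2.drawContours(v,cs,-1,(255,0,0),1)
cv2.imwrite("pics/q.png",np.hstack([big,v])[:,:,::-1])
E
python3 look2.py
```

```text
nominal [614.54 -84.58]
t 14.4 tcp [551.03 -81.33 161.73] yaw -0.1604 tilt [ 0.01 -0.01] F [ 0.1 -0.2 -0.9] open 11.7
turn -0.0004
shift cm [0.07 0.03 0.07]
pred [614.01 -91.52] img [611.51 -89.48] -0.9007496890781496 img-pin [-1.69  0.52] z 32.62663236470618 row3 [ 0.02  0.01 -1.  ] F [ 0.09 -0.2  -0.91] tq [0.08 0.01 0.02]
```

View pics/q.png

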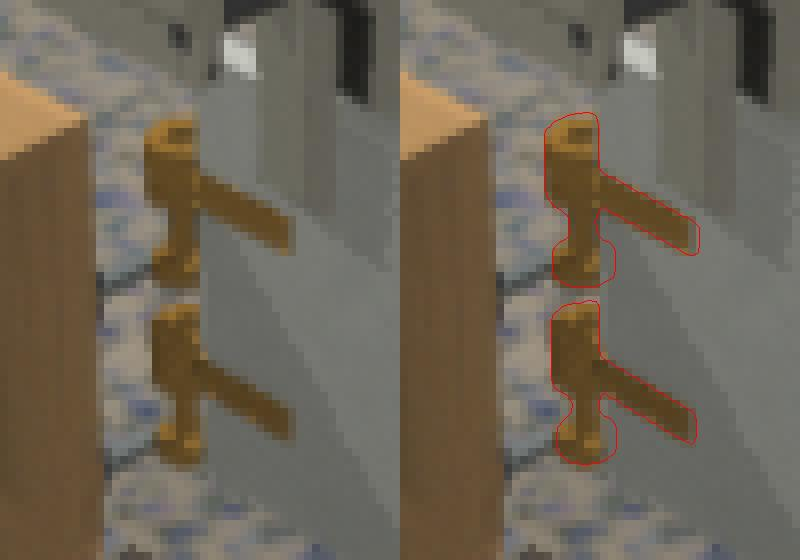

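```bash
sed -i 's/np.maximum(brassmask(s,yaw,v,z),pm),so/comb(v),so/; s/^pm=mask.*/pm=mask(s,PIN,(pin[0],pin[1],0),0)\ndef comb(v):\n    o=np.array(v)-80*np.array([np.cos(yaw),np.sin(yaw)])\n    return np.maximum(brassmask(s,yaw,v,z),pm*(1-mask(s,[box(-68,68,-6,6,0,160)],(o[0],o[1],yaw),z)))/; s/^m=np.max.*/m=comb(x)/' look2.py; python3 look2.py
python3 - <<'E'
from rel import *
s=pickle.load(open("p2.pkl","rb"))
# joint fit: pin and socket both free, door occluding
yaw=-.1604;z=32.63
def comb(v):
    o=v[:2]-80*np.array([np.cos(yaw),np.sin(yaw)])
    return np.maximum(brassmask(s,yaw,v[:2],z),mask(s,PIN,(v[2],v[3],0),0)*(1-mask(s,[box(-68,68,-6,6,0,160)],(o[0],o[1],yaw),z)))
W=win(s,[613,-90,95],34,44,10,14);b=brass(s)[W];k=~cv2.dilate((mask(s,CUP,C,0)[W]>.02).astype(np.uint8),np.ones((3,3))).astype(bool)
x0=np.array([612.,-89.5,613,-90])
r=minimize(lambda v:-np.corrcoef(comb(v)[W][k],b[k])[0,1],x0,method="Nelder-Mead",options=dict(initial_simplex=np.vstack([x0]+[x0+3*e for e in np.eye(4)]),maxiter=300))
print(r.x,r.fun,r.x[:2]-r.x[2:])
E
```

```text
nominal [614.54 -84.58]
t 14.45 tcp [551.05 -81.35 161.72] yaw -0.1605 tilt [ 0.01 -0.01] F [-0.   0.5 -2. ] open 11.7
turn -0.0005
shift cm [0.07 0.02 0.07]
pred [614.03 -91.55] img [611.25 -89.08] -0.9312196349634992 img-pin [-1.95  0.92] z 32.61672778483279 row3 [ 0.02  0.01 -1.  ] F [-0.02  0.47 -1.97] tq [0.07 0.04 0.04]
nominal [614.54 -84.58]
[611.25 -89.15 612.52 -90.13] -0.9323215521953743 [-1.26  0.97]
```

>>> send_rows(
  moves=[
    [[0.13, 0.06, 0], 0, 1],
    [[0, 0, 0], 0, 1],
    [[0, 0, 0.15], 0, 1],
    [[0, 0, 0.15], 0, 1],
    [[0, 0, 0.15], 0, 1],
    [[0, 0, 0.1], 0, 1],
    [[0, 0, 0.05], 0, 1],
    [[0, 0, 0.05], 0, 1],
    [[0, 0, 0], 0, 1],
    [[0, 0, 0], 0, 1],
  ],
)

```text
clock: 15.45
tcp_pos: [552.3, -82.1, 154.4]
tcp_rot: [[0.987, -0.16, 0.014], [-0.16, -0.987, -0.007], [0.015, 0.005, -1.0]]
wrist_force: [0.3, -0.2, -1.9]
opening: 11.6
```

```bash
python3 look2.py
```

```text
nominal [614.54 -84.58]
t 15.5 tcp [552.31 -82.1  154.47] yaw -0.1603 tilt [ 0.01 -0.01] F [-0.6  0.  -1.2] open 11.8
turn -0.0003
shift cm [-0.07 -0.03 -0.65]
pred [615.29 -92.28] img [612.48 -90.09] -0.928033002099694 img-pin [-0.72 -0.09] z 25.37270213340952 row3 [ 0.01  0.01 -1.  ] F [-0.65  0.02 -1.22] tq [0.08 0.03 0.03]
```

>>> send_rows(
  moves=[
    [[0, 0, 0.05], 0, 1],
    [[0, 0, 0.05], 0, 1],
    [[0, 0, 0.05], 0, 1],
    [[0, 0, 0.05], 0, 1],
    [[0, 0, 0], 0, 1],
    [[0, 0, 0], 0, 1],
    [[0, 0, 0], 0, 1],
    [[0, 0, 0], 0, 1],
    [[0, 0, 0], 0, 1],
    [[0, 0, 0], 0, 1],
  ],
)

```text
clock: 16.5
tcp_pos: [552.3, -82.1, 152.4]
tcp_rot: [[0.987, -0.16, 0.014], [-0.16, -0.987, -0.007], [0.015, 0.005, -1.0]]
wrist_force: [0.6, -0.4, -2.4]
opening: 11.9
```

```bash
python3 look2.py
```

```text
nominal [614.54 -84.58]
t 16.55 tcp [552.34 -82.09 152.39] yaw -0.1603 tilt [ 0.01 -0.01] F [ 0.5  0.6 -2. ] open 11.4
turn -0.0003
shift cm [-0.07 -0.03 -0.86]
pred [615.33 -92.27] img [612.92 -90.47] -0.9243175661245953 img-pin [-0.28 -0.47] z 23.29374946329318 row3 [ 0.01  0.01 -1.  ] F [ 0.46  0.59 -2.04] tq [ 0.14  0.08 -0.02]
```

>>> send_rows(
  moves=[
    [[0, 0, 0.08], 0, 1],
    [[0, 0, 0.08], 0, 1],
    [[0, 0, 0.08], 0, 1],
    [[0, 0, 0.08], 0, 1],
    [[0, 0, 0.08], 0, 1],
    [[0, 0, 0], 0, 1],
    [[0, 0, 0], 0, 1],
    [[0, 0, 0], 0, 1],
    [[0, 0, 0], 0, 1],
    [[0, 0, 0], 0, 1],
  ],
)

```text
clock: 17.55
tcp_pos: [552.3, -82.1, 147.9]
tcp_rot: [[0.987, -0.16, 0.014], [-0.16, -0.987, -0.007], [0.015, 0.005, -1.0]]
wrist_force: [-0.8, 0.0, -1.4]
opening: 11.8
```

```bash
python3 look2.py
```

```text
nominal [614.54 -84.58]
t 17.6 tcp [552.31 -82.06 147.97] yaw -0.1602 tilt [ 0.01 -0.01] F [-0.   0.1 -2.3] open 11.9
turn -0.0002
shift cm [-0.07 -0.03 -1.3 ]
pred [615.29 -92.23] img [612.67 -90.23] -0.925209252766995 img-pin [-0.53 -0.23] z 18.868083822109554 row3 [ 0.01  0.01 -1.  ] F [-0.03  0.11 -2.29] tq [ 0.06 -0.03  0.06]
```

>>> send_rows(
  moves=[
    [[0, 0, 0.1], 0, 1],
    [[0, 0, 0.1], 0, 1],
    [[0, 0, 0.1], 0, 1],
    [[0, 0, 0.1], 0, 1],
    [[0, 0, 0.1], 0, 1],
    [[0, 0, 0.1], 0, 1],
    [[0, 0, 0.05], 0, 1],
    [[0, 0, 0], 0, 1],
    [[0, 0, 0], 0, 1],
    [[0, 0, 0], 0, 1],
  ],
)

```text
clock: 18.6
tcp_pos: [552.3, -82.1, 140.8]
tcp_rot: [[0.987, -0.16, 0.014], [-0.16, -0.987, -0.007], [0.015, 0.005, -1.0]]
wrist_force: [-0.0, 0.2, -1.5]
opening: 12.0
```

```bash
python3 look2.py
```

```text
nominal [614.54 -84.58]
t 18.65 tcp [552.32 -82.09 140.84] yaw -0.1602 tilt [ 0.01 -0.01] F [-0.3  0.7 -1.4] open 12.1
turn -0.0002
shift cm [-0.07 -0.03 -2.02]
pred [615.3  -92.27] img [612.55 -90.13] -0.9224130712716344 img-pin [-0.65 -0.13] z 11.737945248229693 row3 [ 0.01  0.01 -1.  ] F [-0.28  0.69 -1.41] tq [0.11 0.09 0.03]
```

View pics/q.png

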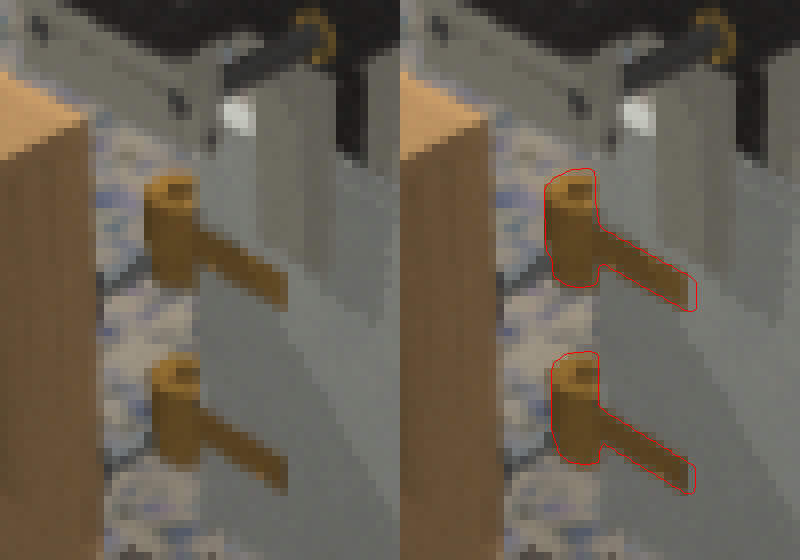

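Both sockets sit over their pins in the view (upper at (170,230), lower at (177,415) in the left crop) with no contact force. Seating the last ~1.5 mm now.

>>> send_rows(
  moves=[
    [[0, 0, 0.04], 0, 1],
    [[0, 0, 0.04], 0, 1],
    [[0, 0, 0.03], 0, 1],
    [[0, 0, 0], 0, 1],
    [[0, 0, 0], 0, 1],
    [[0, 0, 0], 0, 1],
    [[0, 0, 0], 0, 1],
    [[0, 0, 0], 0, 1],
    [[0, 0, 0], 0, 1],
    [[0, 0, 0], 0, 1],
  ],
)

```text
clock: 19.65
tcp_pos: [552.3, -82.1, 139.7]
tcp_rot: [[0.987, -0.16, 0.014], [-0.16, -0.987, -0.007], [0.015, 0.005, -1.0]]
wrist_force: [-0.4, 0.6, -1.4]
opening: 12.1
```

>>> send_rows(
  moves=[
    [[0, 0, 0.03], 0, 1],
    [[0, 0, 0.03], 0, 1],
    [[0, 0, 0], 0, 1],
    [[0, 0, 0], 0, 1],
    [[0, 0, 0], 0, 1],
    [[0, 0, 0], 0, 1],
    [[0, 0, 0], 0, 1],
    [[0, 0, 0], 0, 1],
    [[0, 0, 0], 0, 1],
    [[0, 0, 0], 0, 1],
  ],
)

```text
clock: 20.65
tcp_pos: [552.3, -82.1, 139.6]
tcp_rot: [[0.987, -0.16, 0.014], [-0.16, -0.987, -0.007], [0.015, 0.005, -1.0]]
wrist_force: [-0.7, -0.6, -0.8]
opening: 12.0
```

Resting on the shoulders. Release and rise.

>>> send_rows(
  moves=[
    [[0, 0, 0], 0, 0.8],
    [[0, 0, 0], 0, 0.6],
    [[0, 0, 0], 0, 0.3],
    [[0, 0, 0], 0, 0.3],
    [[0, 0, 0], 0, 0.3],
    [[0, 0, 0], 0, 0.3],
    [[0, 0, 0], 0, 0.3],
    [[0, 0, 0], 0, 0.3],
    [[0, 0, 0], 0, 0.3],
    [[0, 0, 0], 0, 0.3],
  ],
)

```text
clock: 21.65
tcp_pos: [554.1, -82.6, 140.5]
tcp_rot: [[0.987, -0.16, 0.018], [-0.16, -0.987, -0.008], [0.019, 0.005, -1.0]]
wrist_force: [-0.0, 0.2, 0.0]
opening: 65.2
```

>>> send_rows(
  moves=[
    [[0, 0, -0.8], 0, 0.3],
    [[0, 0, -0.8], 0, 0.3],
    [[0, 0, -1], 0, 0.3],
    [[0, 0, -1], 0, 0.3],
    [[0, 0, -1], 0, 0.3],
    [[0, 0, -1], 0, 0.3],
    [[0, 0, -1], 0, 0.3],
    [[0, 0, -0.4], 0, 0.3],
    [[0, 0, 0], 0, 1],
    [[0, 0, 0], 0, 1],
  ],
)

```text
clock: 22.65
tcp_pos: [553.5, -82.1, 218.7]
tcp_rot: [[0.987, -0.16, 0.022], [-0.16, -0.987, -0.008], [0.023, 0.004, -1.0]]
wrist_force: [0.9, -0.3, 0.6]
opening: 53.3
```

```bash
cat > v.py <<'E'
import sys
from rel import *
s=shot("scene");t=shot("top");pickle.dump((s,t),open("p3.pkl","wb"))
need((float(sys.argv[2]),float(sys.argv[3]),float(sys.argv[4])),-.16)
a=cv2.resize(s['image'][130:290,180:380],None,fx=2,fy=2,interpolation=cv2.INTER_CUBIC);b=cv2.resize(t['image'][100:260,210:400],None,fx=2,fy=2,interpolation=cv2.INTER_CUBIC)
cv2.imwrite('pics/%s.png'%sys.argv[1],np.hstack([a,b])[:,:,::-1])
h=np.array([613.3,-90.3])
# door angle by rendering the panel and comparing with the silhouette
for p in(s,t):
    r=imaging.silhouettes(p,"door")
    for d in r[:1]:
        S=d["pixels"].astype(np.float32);best=[]
        for a in np.arange(0,1.62,.04):
            y=-.16-a;o=h-80*np.array([np.cos(y),np.sin(y)]);m=mask(p,DOOR,(o[0],o[1],y),10);best.append((np.minimum(m,S).sum()/np.maximum(m,S).sum(),a))
        print("closing angle",round(d["conf"],2),np.array(sorted(best)[::-1][:3]).tolist())
E
python3 v.py r1 510 -180 205
```

```text
nominal [614.54 -84.58]
t 22.75 tcp [553.34 -82.09 218.4 ] yaw -0.1605 tilt [ 0.02 -0.01] F [-1.   0.9 -0.3] open 45.4
turn -0.0005
shift cm [-2.72 10.36  1.34]
closing angle 0.63 [[0.9378889203071594, 0.04], [0.9345661401748657, 0.0], [0.8883841633796692, 0.08]]
closing angle 0.48 [[0.0, 1.6], [0.0, 1.56], [0.0, 1.52]]
```

View pics/r1.png

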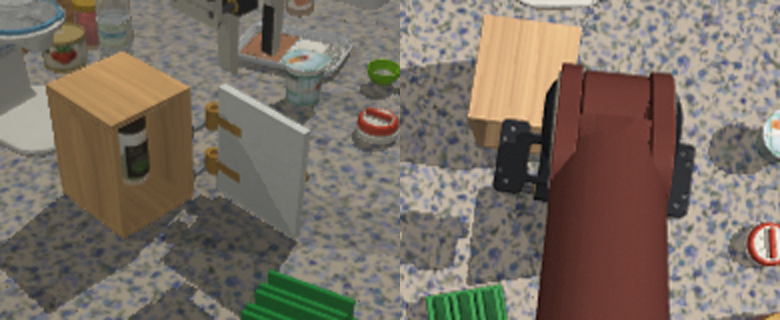

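The door hangs home on both pins and stands open 90° (IoU 0.94). Now I'll take the closing fingers around to the outer face.

>>> send_rows(
  moves=[
    [[-0.5, 0.8, 0], 0, 1],
    [[-0.5, 1, 0], 0, 1],
    [[-0.5, 1, 0], 0, 1],
    [[-0.5, 1, 0], 0, 1],
    [[-0.5, 1, 0], 0, 1],
    [[-0.5, 0.8, 0], 0, 1],
    [[-0.5, 0.6, 0], 0, 1],
    [[-0.3, 0.2, 0], 0, 1],
    [[0, 0, 0], 0, 1],
    [[0, 0, 0], 0, 1],
  ],
)

```text
clock: 23.85
tcp_pos: [499.4, -146.1, 216.9]
tcp_rot: [[0.986, -0.164, 0.019], [-0.163, -0.987, -0.009], [0.02, 0.006, -1.0]]
wrist_force: [-0.2, 0.8, -0.4]
opening: 0.5
```

```bash
cat > cf.py <<'E'
from h import *
def cf():
    st=telemetry.state();R=np.array(st["tcp_rot"]);p=np.array(st["tcp_pos"]);d=p[:2]-[613.3,-90.3];c,s=np.cos(-.16),np.sin(-.16)
    print("t",st["clock"],"hinge frame",np.round([d[0]*c+d[1]*s,-d[0]*s+d[1]*c],1),"z",p[2].round(1),"yaw",np.arctan2(R[1,0],R[0,0]).round(3),"F",np.round(st["wrist_force"],1),"open",round(st["opening"],1),"q",np.round(st["joints"],2))
cf()
E
python3 cf.py
```

```text
t 23.85 hinge frame [-103.5  -73.3] z 216.9 yaw -0.164 F [-0.2  0.8 -0.4] open 0.5 q [ 0.21  0.41  0.04  1.82 -0.02  0.9  -1.48]
```

Lower 100 mm, then approach the face.

>>> send_rows(
  moves=[
    [[0, 0, 1], 0, 1],
    [[0, 0, 1.5], 0, 1],
    [[0, 0, 1.5], 0, 1],
    [[0, 0, 1.5], 0, 1],
    [[0, 0, 1.5], 0, 1],
    [[0, 0, 1.5], 0, 1],
    [[0, 0, 1], 0, 1],
    [[0, 0, 0], 0, 1],
    [[0, 0, 0], 0, 1],
    [[0, 0, 0], 0, 1],
  ],
)

```text
clock: 24.85
tcp_pos: [504.2, -141.7, 114.4]
tcp_rot: [[0.988, -0.154, 0.02], [-0.154, -0.988, -0.006], [0.02, 0.003, -1.0]]
wrist_force: [-0.1, 1.0, -0.3]
opening: 0.5
```

>>> send_rows(
  moves=[
    [[0, -0.5, 0], 0, 1],
    [[0, -0.7, 0], 0, 1],
    [[0, -0.7, 0], 0, 1],
    [[0, -0.7, 0], 0, 1],
    [[0, -0.7, 0], 0, 1],
    [[0, -0.7, 0], 0, 1],
    [[0, -0.7, 0], 0, 1],
    [[0, -0.7, 0], 0, 1],
    [[0, -0.7, 0], 0, 1],
    [[0, 0, 0], 0, 1],
  ],
)

```text
clock: 25.85
tcp_pos: [516.2, -74.6, 116.5]
tcp_rot: [[0.988, -0.152, 0.025], [-0.152, -0.988, -0.006], [0.025, 0.002, -1.0]]
wrist_force: [0.4, -0.2, 0.5]
opening: 0.7
```

```bash
python3 cf.py; python3 v.py r2 0 0 0
```

```text
t 25.85 hinge frame [-98.3   0. ] z 116.5 yaw -0.152 F [ 0.4 -0.2  0.5] open 0.7 q [ 0.07  0.54  0.04  1.94 -0.03  0.64 -1.59]
nominal [614.54 -84.58]
t 25.95 tcp [516.03 -76.08 116.55] yaw -0.154 tilt [ 0.02 -0.01] F [ 0.3  0.2 -0.2] open 0.7
turn 0.006
shift cm [-52.16   0.71  11.65]
```

View pics/r2.png

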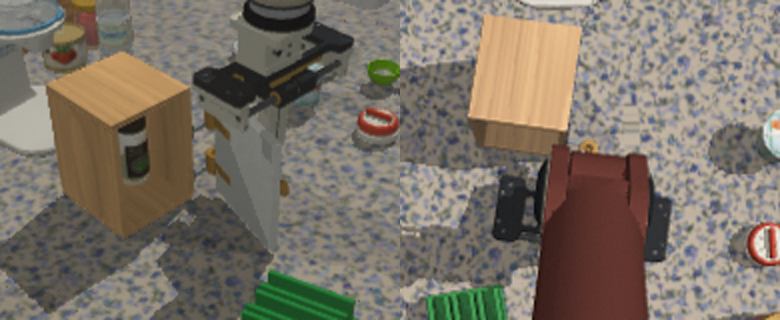

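The door is turning with the fingertips (about 15°) and still seated. I continue along the arc.

>>> send_rows(
  moves=[
    [[0, -0.6, 0], 0, 1],
    [[0, -0.7, 0], 0, 1],
    [[0, -0.7, 0], 0, 1],
    [[0, -0.7, 0], 0, 1],
    [[0.2, -0.7, 0], 0, 1],
    [[0.3, -0.7, 0], 0, 1],
    [[0.4, -0.7, 0], 0, 1],
    [[0.5, -0.6, 0], 0, 1],
    [[0.5, -0.5, 0], 0, 1],
    [[0, 0, 0], 0, 1],
  ],
)

```text
clock: 27.05
tcp_pos: [546.9, -16.4, 116.8]
tcp_rot: [[0.988, -0.155, 0.026], [-0.155, -0.988, -0.007], [0.026, 0.003, -1.0]]
wrist_force: [-0.9, -0.2, -0.3]
opening: 0.5
```

```bash
python3 cf.py
```

```text
t 27.05 hinge frame [-77.3  62.4] z 116.8 yaw -0.155 F [-0.9 -0.2 -0.3] open 0.5 q [-0.05  0.57  0.05  1.87 -0.03  0.68 -1.71]
```

>>> send_rows(
  moves=[
    [[0.3, -0.4, 0], 0, 1],
    [[0.4, -0.4, 0], 0, 1],
    [[0.4, -0.4, 0], 0, 1],
    [[0.4, -0.4, 0], 0, 1],
    [[0.4, -0.4, 0], 0, 1],
    [[0.4, -0.4, 0], 0, 1],
    [[0.4, -0.3, 0], 0, 1],
    [[0.3, -0.2, 0], 0, 1],
    [[0, 0, 0], 0, 1],
    [[0, 0, 0], 0, 1],
  ],
)

```text
clock: 28.05
tcp_pos: [583.9, 8.8, 117.2]
tcp_rot: [[0.987, -0.156, 0.025], [-0.156, -0.988, -0.007], [0.025, 0.003, -1.0]]
wrist_force: [-0.5, -0.3, -0.9]
opening: 0.4
```

```bash
python3 cf.py;python3 v.py r3 0 0 0
```

```text
t 28.05 hinge frame [-44.9  93.2] z 117.2 yaw -0.157 F [-0.5 -0.3 -0.9] open 0.4 q [-0.09  0.62  0.06  1.76 -0.04  0.74 -1.75]
nominal [614.54 -84.58]
t 28.15 tcp [583.76   8.73 117.24] yaw -0.1571 tilt [ 0.02 -0.01] F [ 0.2 -0.5  0.6] open 0.5
turn 0.0029
shift cm [-57.49  10.16  11.72]
closing angle 0.94 [[0.6562906503677368, 1.28], [0.6199657320976257, 1.32], [0.614994466304779, 1.24]]
closing angle 0.75 [[0.1544588953256607, 1.12], [0.15432827174663544, 1.16], [0.1539141982793808, 1.08]]
```

View pics/r3.png

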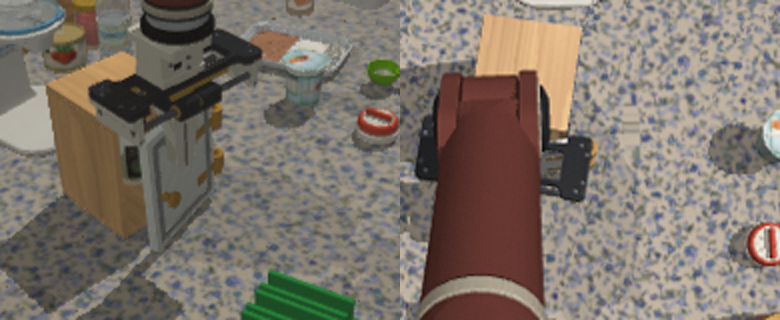

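Door at about 73°, matching the model. Closing slowly with force checks.

>>> send_rows(
  moves=[
    [[0.3, -0.1, 0], 0, 1],
    [[0.3, -0.1, 0], 0, 1],
    [[0.3, -0.1, 0], 0, 1],
    [[0.3, -0.1, 0], 0, 1],
    [[0.3, 0, 0], 0, 1],
    [[0.3, 0, 0], 0, 1],
    [[0.2, 0, 0], 0, 1],
    [[0.1, 0, 0], 0, 1],
    [[0, 0, 0], 0, 1],
    [[0, 0, 0], 0, 1],
  ],
)

```text
clock: 29.25
tcp_pos: [606.9, 9.1, 117.8]
tcp_rot: [[0.987, -0.157, 0.024], [-0.157, -0.988, -0.007], [0.025, 0.003, -1.0]]
wrist_force: [0.1, -0.2, 1.0]
opening: 0.1
```

```bash
python3 cf.py;python3 v.py r4 0 0 0
```

```text
t 29.25 hinge frame [-22.1  97.1] z 117.8 yaw -0.158 F [ 0.1 -0.2  1. ] open 0.1 q [-0.09  0.65  0.06  1.69 -0.04  0.78 -1.75]
nominal [614.54 -84.58]
t 29.35 tcp [606.87   9.08 117.79] yaw -0.1577 tilt [ 0.02 -0.01] F [ 0.1 -0.1  0.2] open 0.4
turn 0.0023
shift cm [-59.77  10.56  11.78]
closing angle 0.73 [[0.7643381357192993, 1.48], [0.7433297038078308, 1.44], [0.7270463109016418, 1.52]]
closing angle 0.62 [[0.12633700668811798, 1.6], [0.12619566917419434, 1.56], [0.12584269046783447, 1.52]]
```

>>> send_rows(
  moves=[
    [[0.1, 0, 0], 0, 1],
    [[0.1, 0, 0], 0, 1],
    [[0.1, 0, 0], 0, 1],
    [[0.1, 0, 0], 0, 1],
    [[0.1, 0, 0], 0, 1],
    [[0, 0, 0], 0, 1],
    [[0, 0, 0], 0, 1],
    [[0, 0, 0], 0, 1],
    [[0, 0, 0], 0, 1],
    [[0, 0, 0], 0, 1],
  ],
)

```text
clock: 30.45
tcp_pos: [612.1, 8.3, 118.0]
tcp_rot: [[0.987, -0.157, 0.024], [-0.157, -0.988, -0.007], [0.025, 0.003, -1.0]]
wrist_force: [-1.0, 0.1, -0.3]
opening: 0.5
```

>>> send_rows(
  moves=[
    [[0.05, 0, 0], 0, 1],
    [[0.05, 0, 0], 0, 1],
    [[0, 0, 0], 0, 1],
    [[0, 0, 0], 0, 1],
    [[0, 0, 0], 0, 1],
    [[0, 0, 0], 0, 1],
    [[0, 0, 0], 0, 1],
    [[0, 0, 0], 0, 1],
    [[0, 0, 0], 0, 1],
    [[0, 0, 0], 0, 1],
  ],
)

```text
clock: 31.45
tcp_pos: [613.1, 8.2, 118.0]
tcp_rot: [[0.987, -0.157, 0.024], [-0.157, -0.988, -0.007], [0.025, 0.003, -1.0]]
wrist_force: [0.4, -0.2, -0.2]
opening: 0.4
```

```bash
python3 cf.py;python3 v.py r5 0 0 0
```

```text
t 31.45 hinge frame [-15.9  97.2] z 118.0 yaw -0.158 F [ 0.4 -0.2 -0.2] open 0.4 q [-0.09  0.65  0.06  1.68 -0.04  0.79 -1.75]
nominal [614.54 -84.58]
t 31.55 tcp [613.12   8.21 117.98] yaw -0.1576 tilt [ 0.02 -0.01] F [-0.3  0.7  0.5] open 0.5
turn 0.0024
shift cm [-60.4   10.58  11.8 ]
closing angle 0.74 [[0.8023854494094849, 1.52], [0.7916603088378906, 1.56], [0.7723714113235474, 1.48]]
closing angle 0.67 [[0.1213546022772789, 1.6], [0.11959131062030792, 1.56], [0.11633109301328659, 1.52]]
```

View pics/r5.png

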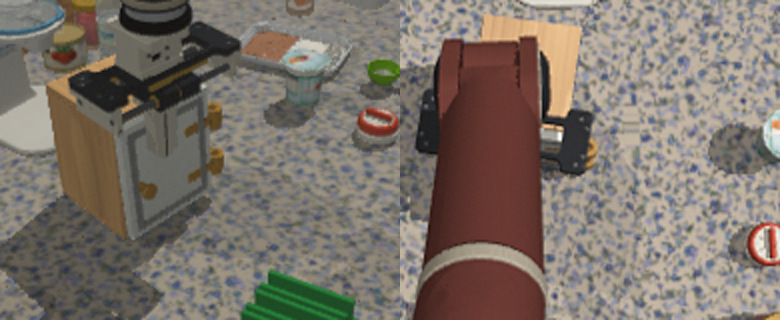

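Almost shut (about 1.53 rad), no force yet. A few more small steps.

>>> send_rows(
  moves=[
    [[0.05, 0, 0], 0, 1],
    [[0.05, 0, 0], 0, 1],
    [[0.05, 0, 0], 0, 1],
    [[0, 0, 0], 0, 1],
    [[0, 0, 0], 0, 1],
    [[0, 0, 0], 0, 1],
    [[0, 0, 0], 0, 1],
    [[0, 0, 0], 0, 1],
    [[0, 0, 0], 0, 1],
    [[0, 0, 0], 0, 1],
  ],
)

```text
clock: 32.65
tcp_pos: [614.5, 8.0, 117.9]
tcp_rot: [[0.987, -0.157, 0.024], [-0.157, -0.988, -0.007], [0.025, 0.003, -1.0]]
wrist_force: [-0.1, 0.3, 0.1]
opening: 0.6
```

>>> send_rows(
  moves=[
    [[0.05, 0, 0], 0, 1],
    [[0.05, 0, 0], 0, 1],
    [[0, 0, 0], 0, 1],
    [[0, 0, 0], 0, 1],
    [[0, 0, 0], 0, 1],
    [[0, 0, 0], 0, 1],
    [[0, 0, 0], 0, 1],
    [[0, 0, 0], 0, 1],
    [[0, 0, 0], 0, 1],
    [[0, 0, 0], 0, 1],
  ],
)

```text
clock: 33.65
tcp_pos: [614.8, 7.9, 117.6]
tcp_rot: [[0.987, -0.157, 0.022], [-0.157, -0.988, -0.007], [0.023, 0.004, -1.0]]
wrist_force: [-0.8, 0.6, 0.1]
opening: 0.6
```

```bash
python3 cf.py;python3 v.py r6 0 0 0
```

```text
t 33.65 hinge frame [-14.2  97.2] z 117.6 yaw -0.158 F [-0.8  0.6  0.1] open 0.6 q [-0.09  0.66  0.06  1.67 -0.04  0.79 -1.74]
nominal [614.54 -84.58]
t 33.75 tcp [614.74   7.94 117.58] yaw -0.1575 tilt [ 0.02 -0.01] F [-1.8 -0.  -1. ] open 0.4
turn 0.0025
shift cm [-60.56  10.58  11.76]
closing angle 0.7 [[0.7845304012298584, 1.56], [0.7634935975074768, 1.52], [0.7554243803024292, 1.6]]
closing angle 0.69 [[0.13979870080947876, 1.6], [0.13453881442546844, 1.56], [0.1274634301662445, 1.52]]
```

It stopped short of the last commanded step: the door is touching the cupboard front. I'll back away, then rise and look.

>>> send_rows(
  moves=[
    [[-0.2, 0, 0], 0, 1],
    [[-0.3, 0, 0], 0, 1],
    [[-0.6, 0, 0], 0, 1],
    [[-1, 0, 0], 0, 1],
    [[-1.5, 0, 0], 0, 1],
    [[-2, 0, 0], 0, 1],
    [[-2, 0, 0], 0, 1],
    [[-1, 0, 0], 0, 1],
    [[0, 0, -1], 0, 1],
    [[0, 0, -2], 0, 1],
  ],
)

```text
clock: 34.85
tcp_pos: [520.0, 22.4, 145.2]
tcp_rot: [[0.988, -0.156, 0.017], [-0.156, -0.988, -0.008], [0.018, 0.005, -1.0]]
wrist_force: [0.4, 0.8, 0.3]
opening: 0.5
```

>>> send_rows(
  moves=[
    [[0, 0, -2.5], 0, 1],
    [[0, 0, -2.5], 0, 1],
    [[0, 0, -2.5], 0, 1],
    [[0, 4, 0], 0, 1],
    [[0, 4, 0], 0, 1],
    [[0, 4, 0], 0, 1],
    [[0, 4, 0], 0, 1],
    [[0, 4, 0], 0, 1],
    [[0, 3, 0], 0, 1],
    [[0, 0, 0], 0, 1],
  ],
)

```text
clock: 35.85
tcp_pos: [489.4, -212.2, 237.4]
tcp_rot: [[0.988, -0.15, 0.044], [-0.15, -0.989, -0.011], [0.045, 0.004, -0.999]]
wrist_force: [0.2, 0.6, -0.6]
opening: 0.4
```

```bash
sed -i 's/.04):/.02):/' v.py; python3 cf.py;python3 v.py r7 0 0 0
```

```text
t 35.85 hinge frame [-102.9 -140. ] z 237.4 yaw -0.151 F [ 0.2  0.6 -0.6] open 0.4 q [ 0.29  0.39  0.11  1.78 -0.06  0.93 -1.29]
nominal [614.54 -84.58]
t 35.95 tcp [ 490.77 -206.86  237.12] yaw -0.1439 tilt [ 0.04 -0.01] F [ 0.5  0.6 -0.4] open 0.5
turn 0.0161
shift cm [-51.75 -12.6   23.71]
closing angle 0.76 [[0.9468355774879456, 1.54], [0.945179283618927, 1.56], [0.9357867240905762, 1.52]]
closing angle 0.74 [[0.9354891777038574, 1.58], [0.9240720272064209, 1.6], [0.8943495750427246, 1.56]]
```

```bash
python3 -c "
from bench import hand_in;print(hand_in())"
```

```text
the job is handed in; nothing more can be done
None
```

The door is hung on both hinge pins and swung shut, and I handed the job in at about 36 s of the 72 s allowed. `hand_in()` gave no verdict, so this rests on my own checks.

**What I did:** I pinched the door by its top edge in the brown rack and lifted it out. The pictures put the hinge about 6 mm to the -y side of nominal, so I brought the sockets in there and lowered the door until it rested on the shoulders. Then I released it and pushed it shut on its outer face with closed fingertips, until it touched the cupboard front.

**Last checks:**
- **Angle:** after I backed away, fitting the door's outline gave a closing angle of about 1.55 rad in the scene camera and 1.58 rad in the top camera. Fully shut is 1.571 rad and the limit is ±0.07. The 0.03 rad between the two cameras is the only disagreement.
- **Seating:** the descent stopped within about 0.6 mm of the expected home height. The door outline, with the door modelled at home height, then matched the pictures at about 0.94 overlap in each camera.
- **Force:** wrist force stayed within about 3 N at every reading. I have no direct reading of the force on the hinge itself.
- **Clear of the door:** the gripper ended more than 100 mm away from it.
- **Not checked:** I did not measure the jam jar, yoghurt pot, timer or tin at the end. I kept clear of them, and those visible in the later pictures looked undisturbed. The final picture could not be viewed because the 12-picture limit was reached, so the last check is numerical only.

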